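# Register the drawing template on the sloped board

## Robot

A 6-joint arm with a two-finger parallel gripper is mounted at the origin on a cart in front of the work surface, level with it; the furniture and walls round the work are solid. World frame = base frame: x ahead of the robot, y to its left, z up, the work surface at z = 0. Lengths are in m, angles in rad, forces in N, time in s.
With the tool pointing down it reaches from about 0.425 to 0.95 m from the base axis. Payload 3.5 kg.
Tool frame: the origin (TCP) lies on the centre line of the jaws, within the pads' length; the fingertips stand 8 mm ahead of it and the grasp point (between the pads) lies 11 mm behind it; z points along the fingers, y is the line along which they close (so a half turn about z gives the same grasp; the last joint's range is limited). The gripper opens to 85 mm and grips with 20 to 120 N. Pads are 22 mm wide; open, the fingers measure 114 mm over their backs; the gripper's body (76 mm by 85 mm) begins 54 mm behind the grasp point. The pads swing forward as they close: fully open they stand 13 mm farther back than shut.
Start: joints at [1.148, 0.286, 1.577, -0, 1.279, -0.15], TCP at [0.182, 0.65, 0.209] pointing down, gripper open.
Joint ranges: [-2.77, 2.77], [-0.9, 2.22], [0.21, 2.48], [-1.53, 4.67], [0.24, 2.81], [-2.84, 2.84]. Speed limits (rad/s): [2.79, 2.79, 3.14, 3.14, 3.14, 3.14].

## Interface

Orientations are given as a 3x3 rotation matrix whose columns are the frame's x, y, z axes.
In Python, from station import get_state, grab_frame, sign_off gives the robot as it stands.
- The arm moves only by the tool apply_moves, never from a script. Its argument "commands" is text: rows parted by semicolons, each of 6 numbers parted by spaces: the shift along the tool's x, y, z in units of 40 mm (1.0 is 40 mm), then the turn, a rotation vector about the tool's x, y, z in units of 5 degrees (1.0 is 5 degrees). In form: dx dy dz ax ay az; .... A call has 1 to 12 rows; each row shifts and turns the commanded pose from where the row before left it, along the tool's axes as they then stand; what a row does not reach is not made up. A row lasts 1/10 s, in which the tool goes at most 50 mm and 8.59 degrees, less where a joint would pass 70% of its speed; a pose out of reach is approached as far as the arm can. A call is refused whole if a number of a shift passes 1 or a number of a turn 1, either way. A call with a gripper value outside its range is refused whole. "grip" is the opening, from -1 (shut) to 1 (fully open), set as the call begins (left out, the last holds). The fingers move at their own pace and stop on an object; "newtons" is the grip in N (left out, the last holds). Time passes only in rows, so rows that do not move let the fingers close. It gives the time, the measured TCP pose, the force, the opening and the grip force at its end, in the units of the state.
- get_state(): the state, without advancing time (a new reading comes with each control period).
- grab_frame(name): name is "scene" or "top" or "wrist"; returns a dict with "img" (480x640x3 uint8, blue, green, red), "vertical_fov" (degrees; the focal length in pixels is half the picture's height over the tangent of half this angle, whatever the lens; pixels are square), "cx", "cy" (the principal point, pixels), "xyz" and "rotation" of the camera in the world; the wrist camera has in their place "tool_from_camera" (4x4, takes a point from camera to tool coordinates, whose origin is the TCP and whose axes are the flange's). Camera axes: x right, y down, z forward; pixel columns grow to the right and rows downward; lengths in m; the calibration is good to about 2 mm. A picture is of the moment at which its call begins: read the wrist's pose just before it. There is no depth.
- sign_off(): hands the job in; it is judged then, once.
The state is a dict: "time": time; "q": joint angles; "joint_velocities": joint speeds; "tau": joint torques, N m; "ee_pos": TCP position; "eef_rot": TCP orientation; "contact_force": force on the tool from outside, world axes, zero at the start; "ft_torque": the same for the moment, N m; "width": finger opening in m; "grip_force": force on a finger pad.
Only numpy, scipy, OpenCV 4.12 (cv2) and the standard library are available. Lean on these libraries where they do the work, as an engineer would, in place of code of your own. Each camera call takes 0.05 s, during which the arm holds its last target. There are 200 camera calls.

## Task

Clear the eraser off the sloped drawing board into the empty wooden tray beside it. Then slide the blue template along the board's ledge, without lifting it away from the board, until its pin hole is over the brass pin, and let it drop flat onto the lower half with its near edge along the ledge. Leave the other things on the desk where they are.

Things in the scene. Friction and masses are not known exactly. Their poses are not given: they have to be found in the camera images.
- board: Fixed grey drawing board, 315 mm wide, 154 mm up the slope, leaning 0.56 rad from level, low edge to the robot, with a dark ledge along it (x -12 to 0, top at z = 14). Origin on the lower half's surface at the ledge's foot, on the step between the halves; x up the slope, y along the ledge to the left, z square out of the slope. Lower right half: y -140 to 0, surface z = 0
- pin_foot (a point): Centre of the foot of the brass pin on the board's lower half, 73 mm up the slope from the ledge and 63 mm right of the step. The pin stands square to the slope, 10 mm in diameter, 7.5 mm tall (its tapered tip 0.5 mm below deck level)
- template: Loose blue plastic plate, 150 g, 90 (x, up the slope) by 110 (y, along the ledge) by 6 mm, at first on the deck with its near edge at the ledge. Origin: centre of its underside; axes as the board's. Two big cut-outs near the ledge (round 22, square 20 mm) are for drawing only. Seated, it has 8 mm to spare beside the deck
- template_hole (a point): Centre, on the underside, of the template's pin hole: round, 16 mm in diameter, 28 mm up the slope from the template's middle. With the near edge on the ledge it is level with the pin
- eraser: White eraser in a blue sleeve, loose, 19 (x) by 43 (y) by 13 mm (z), origin in the centre of its underside. It lies flat on the lower half of the board, where the template must go, its long side up the slope and one end at the ledge
- tray: Low wooden tray, empty, fixed, right of the board: 118 (x) by 262 (y) by 21 mm, walls 6 mm thick, inner floor 5 mm above the desk. Origin: centre of its underside; its long side (y) points roughly away from the robot
- mug: Striped mug, bystander, loose, 98 mm tall, origin at the centre of its underside
- binder_clip: Black binder clip, bystander, loose, 32 x 56 x 22 mm, origin under its centre
- pencil: Green pencil, bystander, loose, 123 mm long, 7 mm thick, lying behind and left of the board, origin under its centre
- deck (a point): Middle of the white deck's surface, the raised left half of the board: y 0 to 175 mm, 8 mm higher than the lower right half. No fence but the ledge
- template_fin (a point): Middle of the top of the template's yellow grip fin, 34 mm above the underside's centre. The fin is 10 mm thick in x, 40 mm long in y and stands 28 mm above the plate; grip it across x with the tool square to the slope

How it is judged:
On the way:
1. the eraser lies released in the tray (x of eraser in the frame of tray between -0.055 and 0.055 m and y of eraser in the frame of tray between -0.127 and 0.127 m and height (world z) of eraser below 0.03 m and contact force between eraser and the fingers below 0.05 N and linear speed of eraser below 0.03 m/s), for 0.2 s.
At the end, for the whole second after the job is handed in: The eraser lies in the tray. The template lies still and flat on the lower half of the board (underside within 2 mm of the bed, within 0.04 rad of its plane), its pin hole round the pin (centres within 5 mm), its near edge along the ledge (within 0.08 rad, middle less than 50 mm up from the ledge) (x of eraser in the frame of tray between -0.055 and 0.055 m and y of eraser in the frame of tray between -0.127 and 0.127 m and height (world z) of eraser below 0.03 m and distance between template_hole and pin_foot below 0.005 m and z of template in the frame of board below 0.002 m and x of template in the frame of board below 0.05 m and angle between the z axis of template and the z axis of board, either way round below 0.04 rad and angle between the y axis of template and the y axis of board, either way round below 0.08 rad and linear speed of template below 0.01 m/s); the robot touches nothing.
It fails at once if the template is lifted away from the board (underside more than 20 mm above the bed, 12 mm above the deck) (z of template in the frame of board above 0.02 m).
It fails at once if the mug, the binder clip or the pencil is moved by more than 30 mm (distance of any of mug, binder_clip, pencil from where it was at the start of the episode above 0.03 m).
It also fails if it takes over 64 s, if anything falls off the work surface, if the arm or the gripper's body presses on something with over 40 N, if the wrist force passes 120 N, or if a joint passes its speed limit or range.

## Working session

There is one attempt and no reset: what is moved stays moved. The work goes in short steps, Python scripts to look and compute and a tool call to move; the robot and the scene stay as the last step left them, time stands still between calls to the robot, and variables do not carry over. Pictures are saved under pics/ and viewed, at most 10 in all, crops included, and the job is handed in when it is done.

Besides the shell and the picture viewer there is one more tool, called as name(argument=value, ...) on one line, values as JSON. apply_moves: Moves the arm, as the interface text tells. Its arguments: {"type":"object","properties":{"commands":{"type":"string"},"grip":{"type":"number"},"newtons":{"type":"number"}},"required":["commands"]}

```bash
mkdir -p pics; cat > h.py <<'E'
import numpy as np, cv2, json
from station import get_state, grab_frame, sign_off
def cam(name):
    s=get_state(); f=grab_frame(name)
    F=240/np.tan(np.radians(f["vertical_fov"])/2)
    if name=="wrist":
        T=np.array(f["tool_from_camera"]); R=np.array(s["eef_rot"]); p=np.array(s["ee_pos"])
        C=p+R@T[:3,3]; Rc=R@T[:3,:3]
    else: C=np.array(f["xyz"]); Rc=np.array(f["rotation"])
    return f["img"],F,f["cx"],f["cy"],C,Rc
def ray(c,u,v):
    _,F,cx,cy,C,R=c
    d=R@np.array([(u-cx)/F,(v-cy)/F,1]); return C,d/np.linalg.norm(d)
def onplane(c,u,v,n,p0):
    C,d=ray(c,u,v); return C+d*((np.asarray(p0)-C)@n)/(d@n)
def proj(c,P):
    _,F,cx,cy,C,R=c
    q=R.T@(np.asarray(P)-C); return np.array([cx+F*q[0]/q[2],cy+F*q[1]/q[2]])
def tri(rs):
    A=np.zeros((3,3));b=np.zeros(3)
    for C,d in rs:
        M=np.eye(3)-np.outer(d,d);A+=M;b+=M@C
    return np.linalg.solve(A,b)
E
python3 - <<'E'
from h import *
import pickle
print(get_state())
d={}
for n in("scene","top","wrist"):
    d[n]=cam(n); cv2.imwrite(f"pics/{n}0.png",d[n][0]); print(n,d[n][1:])
pickle.dump(d,open("c0.pkl","wb"))
E
```

```text
{'time': 0.0, 'q': array([ 1.14801283e+00,  2.87189426e-01,  1.57819510e+00,  5.41159372e-06,
        1.27860269e+00, -1.49971254e-01]), 'joint_velocities': array([-0.0006742 , -0.00063087, -0.00198714,  0.00050298, -0.00121184,
       -0.00108277]), 'tau': array([-8.39709319e-04, -4.05982125e+01, -2.92628413e+01, -1.60661684e-04,
        5.77808896e-03, -3.81326501e-06]), 'ee_pos': array([0.18152621, 0.64938829, 0.20792161]), 'eef_rot': array([[-9.63016371e-01,  2.69441079e-01, -9.87212882e-04],
       [ 2.69442643e-01,  9.63013968e-01, -2.18158902e-03],
       [ 3.62890094e-04, -2.36690319e-03, -9.99997133e-01]]), 'contact_force': array([-0.18981692, -0.33208427,  0.50138209]), 'ft_torque': array([0.03662178, 0.02417684, 0.02635369]), 'grip_force': 0.0, 'width': 0.08538208842710962}
scene (np.float64(500.7883825209058), 317.0218068187429, 244.72687737057902, array([ 0.07937046, -0.57184267,  0.67863295]), array([[ 0.72326241, -0.42109933,  0.54732699],
       [-0.6904846 , -0.42827314,  0.58293493],
       [-0.01106806, -0.79953578, -0.60051647]]))
top (np.float64(465.1401840488152), 317.8355536124834, 235.70080220672358, array([ 0.45711914, -0.0020702 ,  0.95558372]), array([[ 2.74503538e-03, -9.84198376e-01,  1.77048075e-01],
       [-9.99929618e-01, -6.57931173e-04,  1.18459768e-02],
       [-1.15423057e-02, -1.77068131e-01, -9.84130912e-01]]))
wrist (np.float64(402.13872407181304), 324.4736874600258, 239.7112634862882, array([0.11265825, 0.66881485, 0.37228435]), array([[ 0.26914768,  0.92506064,  0.26799691],
       [ 0.96309463, -0.25768629, -0.07775927],
       [-0.00287291,  0.27903511, -0.9602766 ]]))
```

View pics/scene0.png

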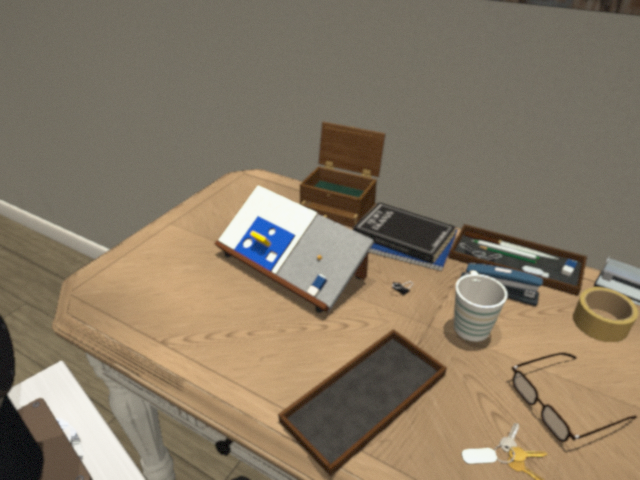

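View pics/top0.png

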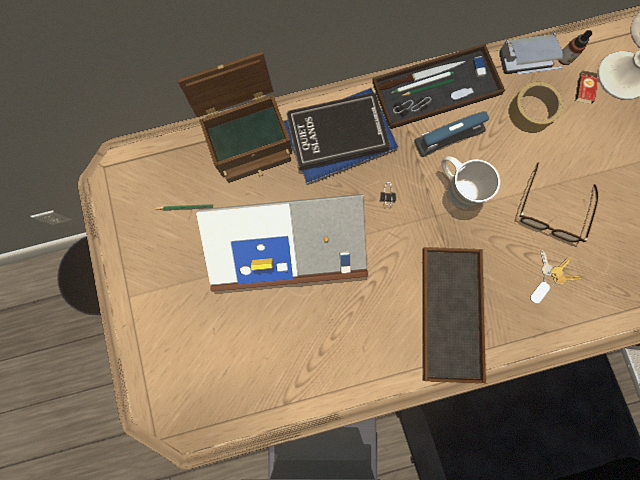

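The scene view shows the board at (295,250), the eraser at (317,285), the pin at (319,258) and the tray at (365,395). In the top view the fin is at (261,264), the pin at (326,239), the eraser at (345,262), the tray at (454,315) and the clip at (388,195). I'll zoom in next.

```bash
python3 - <<'E'
import pickle,cv2,numpy as np
d=pickle.load(open("c0.pkl","rb"))
t=cv2.resize(d["top"][0][190:300,190:375],None,fx=4,fy=4,interpolation=cv2.INTER_CUBIC)[:, :740]
s=cv2.resize(d["scene"][0][180:315,210:375],None,fx=4,fy=4,interpolation=cv2.INTER_CUBIC)
cv2.imwrite("pics/t1.png",t);cv2.imwrite("pics/s1.png",s)
for n in("top","scene"):
    im=d[n][0];h=cv2.cvtColor(im,cv2.COLOR_BGR2HSV)
    x0,x1,y0,y1=(190,375,190,300) if n=="top" else (210,375,180,315)
    for nm,lo,hi in(("blue",(100,120,60),(130,255,255)),("yel",(15,140,140),(35,255,255)),("brass",(8,90,90),(28,255,255))):
        m=np.zeros(h.shape[:2],np.uint8);m[y0:y1,x0:x1]=cv2.inRange(h,lo,hi)[y0:y1,x0:x1]
        k,l,st,c=cv2.connectedComponentsWithStats(m)
        print(n,nm,[(list(st[i]),c[i].round(1).tolist()) for i in range(1,k) if st[i][4]>5][:8])
E
```

```text
top blue [([np.int32(231), np.int32(237), np.int32(62), np.int32(47), np.int32(1892)], [261.9, 258.7]), ([np.int32(342), np.int32(261), np.int32(8), np.int32(5), np.int32(13)], [346.8, 264.2])]
top yel [([np.int32(324), np.int32(237), np.int32(5), np.int32(5), np.int32(15)], [326.0, 238.7]), ([np.int32(251), np.int32(259), np.int32(21), np.int32(11), np.int32(192)], [261.2, 263.9])]
top brass [([np.int32(190), np.int32(190), np.int32(185), np.int32(110), np.int32(7122)], [281.4, 252.7]), ([np.int32(324), np.int32(236), np.int32(5), np.int32(6), np.int32(21)], [325.9, 238.7]), ([np.int32(251), np.int32(258), np.int32(22), np.int32(12), np.int32(180)], [261.4, 263.7])]
scene blue [([np.int32(235), np.int32(217), np.int32(59), np.int32(53), np.int32(1336)], [265.0, 242.8]), ([np.int32(372), np.int32(244), np.int32(3), np.int32(4), np.int32(9)], [373.2, 245.9]), ([np.int32(313), np.int32(277), np.int32(12), np.int32(11), np.int32(79)], [318.8, 282.1])]
scene yel [([np.int32(251), np.int32(232), np.int32(18), np.int32(13), np.int32(82)], [259.2, 237.4])]
scene brass [([np.int32(210), np.int32(180), np.int32(165), np.int32(135), np.int32(7019)], [252.7, 253.4]), ([np.int32(323), np.int32(214), np.int32(5), np.int32(3), np.int32(10)], [325.1, 215.0]), ([np.int32(345), np.int32(225), np.int32(8), np.int32(4), np.int32(11)], [348.5, 226.2]), ([np.int32(251), np.int32(232), np.int32(19), np.int32(14), np.int32(113)], [259.9, 238.1]), ([np.int32(328), np.int32(253), np.int32(47), np.int32(62), np.int32(1183)], [360.4, 295.0]), ([np.int32(317), np.int32(255), np.int32(5), np.int32(5), np.int32(18)], [319.2, 256.9])]
```

View pics/t1.png

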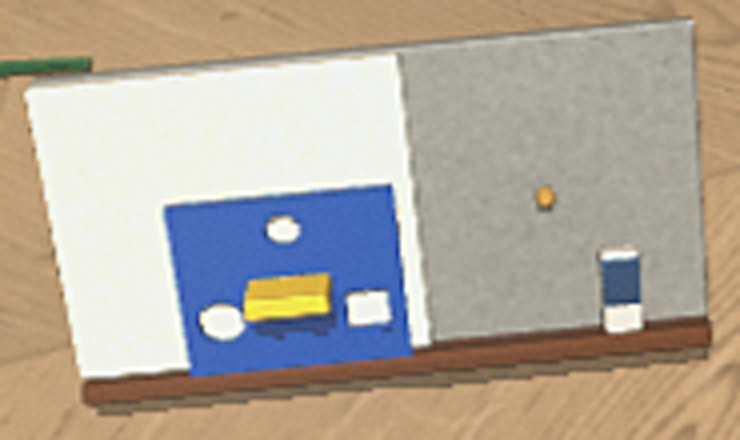

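View pics/s1.png

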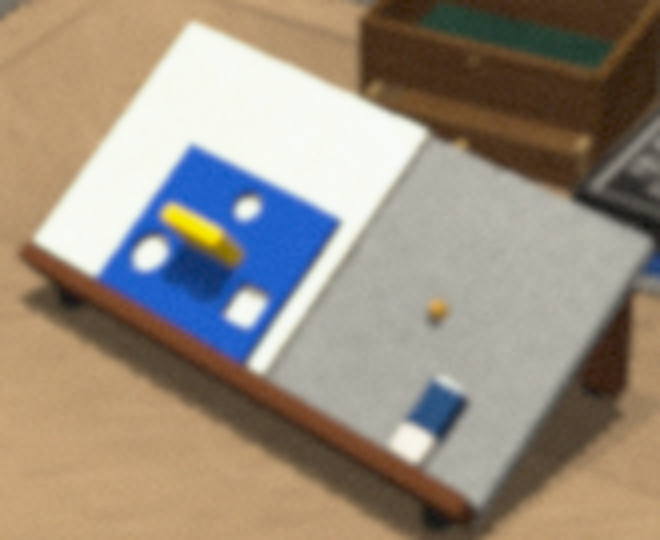

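```bash
cat > fit.py <<'E'
from h import *
import pickle
from scipy.optimize import least_squares
d=pickle.load(open("c0.pkl","rb"))
t=lambda u,v:(190+u/4,190+v/4); s=lambda u,v:(210+u/4,180+v/4)
obs=[("pin",t(545,197),s(437,310)),("B",t(26,89),s(193,21)),("C",t(692,20),s(654,236)),("D",t(400,55),s(428,130))]
a=.56
def Rb(yaw):
    c,s_=np.cos(yaw),np.sin(yaw)
    Z=np.array([[c,-s_,0],[s_,c,0],[0,0,1]])
    Y=np.array([[np.cos(a),0,-np.sin(a)],[0,1,0],[np.sin(a),0,np.cos(a)]])
    return Z@Y
def model(X): return {"pin":(.073,-.063,.006),"B":(X,.175,.008),"C":(X,-.140,0),"D":(X,0,.008)}
def res(p):
    R=Rb(p[3]);m=model(p[4]);r=[]
    for n,pt,ps in obs:
        P=R@np.array(m[n])+p[:3]
        r+=list(proj(d["top"],P)-pt)+list(proj(d["scene"],P)-ps)
    return np.array(r)
if __name__=="__main__":
    for n,pt,ps in obs: print(n,tri([ray(d["top"],*pt),ray(d["scene"],*ps)]).round(4))
    f=least_squares(res,[.4,.05,.03,.08,.15]); print(f.x.round(4)); print(f.fun.round(1))
    p=f.x;R=Rb(p[3]);np.savez("board.npz",R=R,p=p[:3])
    B=lambda P:(R.T@(P-p[:3])*1000).round(1)
    def both(nm,us,vs,zt):
        print(nm,[B(onplane(d["top"],*t(*u),R[:,2],p[:3]+R[:,2]*zt)) for u in us],[B(onplane(d["scene"],*s(*u),R[:,2],p[:3]+R[:,2]*zt)) for u in vs])
    both("eraser",[(601,250),(636,249),(642,330),(606,331)],[(440,376),(466,386),(424,463),(390,444)],.013)
    both("templ UL UR LR",[(165,206),(390,185),(411,354)],[(190,147),(340,222),(247,362)],.014)
    both("fin",[(247,281),(330,274),(330,293),(245,298)],[(170,205),(235,250)],.042)
    for q in[(424,247.5),(482,249),(486,382),(423,379.5)]: print("tray",onplane(d["top"],*q,np.array([0,0,1.]),[0,0,.021]).round(4))
E
python3 fit.py
```

```text
pin [ 0.6116 -0.0086  0.0647]
B [0.6549 0.2339 0.1109]
C [ 0.6897 -0.0781  0.1059]
D [0.6709 0.0593 0.1117]
[0.5463 0.0477 0.0224 0.1    0.154 ]
[ 0.7 -0.4 -0.9 -0.2  0.3 -0.5 -1.1  0.1  0.9 -0.8 -0.8  1.   0.  -1.1
 -0.8  0.1]
eraser [array([ 44.5, -86.2,  13. ]), array([  43.2, -103.3,   13. ]), array([  -1. , -103.5,   13. ]), array([  0.4, -85.6,  13. ])] [array([ 44.1, -91.1,  13. ]), array([  45.8, -106. ,   13. ]), array([   3.9, -109.8,   13. ]), array([  3.7, -88.6,  13. ])]
templ UL UR LR [array([ 90.1, 119.6,  14. ]), array([89.6, 11.9, 14. ]), array([-1.1, 11.7, 14. ])] [array([ 88.4, 116.5,  14. ]), array([89. ,  7.4, 14. ]), array([ 3.3,  6.2, 14. ])]
fin [array([59.5, 82.2, 42. ]), array([58.9, 43.1, 42. ]), array([49.1, 44.4, 42. ]), array([50.9, 84.4, 42. ])] [array([50.1, 81.8, 42. ]), array([45.5, 31. , 42. ])]
tray [ 0.6011 -0.2061  0.021 ]
tray [ 0.5981 -0.323   0.021 ]
tray [ 0.3394 -0.3153  0.021 ]
tray [ 0.3435 -0.1945  0.021 ]
```

```bash
cat > plan.py <<'E'
from h import *
from scipy.spatial.transform import Rotation as Ro
b=np.load("board.npz"); RB,PB=b["R"],b["p"]
xb,yb,zb=RB.T
E_=np.column_stack([-xb,yb,-zb])      # grip across board y
F_=np.column_stack([yb,xb,-zb])       # grip across board x
def W(x,y,z): return PB+RB@np.array([x,y,z])/1000
def plan(P,R=None):
    s=get_state();p=np.array(s["ee_pos"]);Rc=np.array(s["eef_rot"])
    R=Rc if R is None else R
    rv=Ro.from_matrix(Rc.T@R).as_rotvec(degrees=True)/5; n=int(np.ceil(abs(rv).max()))or 1
    a=Rc.T@(P-p)/.04; c=R.T@(P-p)/.04; k=lambda v:int(np.ceil(max(abs(v).max(),np.linalg.norm(v)*.8)))or 1
    print("pos",p.round(4),"board",(RB.T@(p-PB)*1000).round(1),"t",round(s["time"],2))
    print("rot total",rv.round(3),n,"rows of",(rv/n).round(4))
    print("shift before rot: total",a.round(3),k(a),"rows of",(a/k(a)).round(4))
    print("shift after rot: total",c.round(3),k(c),"rows of",(c/k(c)).round(4))
E
python3 - <<'E'
from plan import *
plan(np.array([.5,.3,.27]))
plan(W(21.5,-97,130),E_); print(W(21.5,-97,130))
E
```

```text
pos [0.1816 0.6495 0.2082] board [-157.8  635.2  318.2] t 0.15
rot total [0. 0. 0.] 1 rows of [0. 0. 0.]
shift before rot: total [-10.019  -6.274  -1.536] 11 rows of [-0.9108 -0.5703 -0.1396]
shift after rot: total [-10.019  -6.274  -1.536] 11 rows of [-0.9108 -0.5703 -0.1396]
pos [0.1816 0.6495 0.2082] board [-157.8  635.2  318.2] t 0.15
rot total [-1.216 -6.349 -4.154] 7 rows of [-0.1737 -0.907  -0.5934]
shift before rot: total [-12.533 -14.752   1.63 ] 16 rows of [-0.7833 -0.922   0.1019]
shift after rot: total [ -4.482 -18.306   4.706] 19 rows of [-0.2359 -0.9635  0.2477]
[ 0.50535456 -0.05389531  0.14397117]
```

apply_moves(commands="-0.91 -0.57 -0.14 0 0 0;-0.91 -0.57 -0.14 0 0 0;-0.91 -0.57 -0.14 0 0 0;-0.91 -0.57 -0.14 0 0 0;-0.91 -0.57 -0.14 0 0 0;-0.91 -0.57 -0.14 0 0 0;-0.91 -0.57 -0.14 0 0 0;-0.91 -0.57 -0.14 0 0 0;-0.91 -0.57 -0.14 0 0 0;-0.91 -0.57 -0.14 0 0 0;-0.91 -0.57 -0.14 0 0 0", grip=0.1)

```text
time: 1.25
ee_pos: [0.5006, 0.2991, 0.2709]
eef_rot: [[-0.963, 0.269, -0.0], [0.269, 0.963, -0.0], [0.0, -0.0, -1.0]]
contact_force: [1.1, 0.4, -0.8]
width: 0.0468
grip_force: 0.0
```

apply_moves(commands="0 0 0 -0.17 -0.91 -0.6;0 0 0 -0.17 -0.91 -0.6;0 0 0 -0.17 -0.91 -0.6;0 0 0 -0.17 -0.91 -0.6;0 0 0 -0.17 -0.91 -0.6;0 0 0 -0.17 -0.91 -0.6;0 0 0 -0.17 -0.91 -0.6;0 0 0 0 0 0")

```text
time: 2.05
ee_pos: [0.4976, 0.3001, 0.2686]
eef_rot: [[-0.843, -0.104, 0.528], [-0.09, 0.995, 0.052], [-0.53, -0.003, -0.848]]
contact_force: [0.7, 0.5, -0.2]
width: 0.0471
grip_force: 0.0
```

```bash
python3 - <<'E'
from plan import *
plan(W(21.5,-90,150),E_)
E
```

```text
pos [0.4976 0.3001 0.2686] board [111.1 256.  220.9] t 2.05
rot total [-0.007 -0.014  0.056] 1 rows of [-0.0065 -0.0137  0.0561]
shift before rot: total [ 2.279 -8.637  1.78 ] 9 rows of [ 0.2533 -0.9597  0.1978]
shift after rot: total [ 2.239 -8.649  1.772] 9 rows of [ 0.2488 -0.961   0.1969]
```

apply_moves(commands="0.25 -0.96 0.2 0 0 0;0.25 -0.96 0.2 0 0 0;0.25 -0.96 0.2 0 0 0;0.25 -0.96 0.2 0 0 0;0.25 -0.96 0.2 0 0 0;0.25 -0.96 0.2 0 0 0;0.25 -0.96 0.2 0 0 0;0.25 -0.96 0.2 0 0 0;0.25 -0.96 0.2 0 0 0.05;0 0 0 0 0 0;0 0 0 0 0 0")

```text
time: 3.15
ee_pos: [0.4981, -0.0483, 0.1628]
eef_rot: [[-0.843, -0.096, 0.53], [-0.08, 0.995, 0.053], [-0.532, 0.002, -0.847]]
contact_force: [-0.1, -0.0, 0.5]
width: 0.0467
grip_force: 0.0
```

```bash
python3 - <<'E'
from plan import *
import pickle
c=cam("wrist");pickle.dump(c,open("w1.pkl","wb"));cv2.imwrite("pics/w1.png",c[0])
for q in[(73,-63,7.5),(0,0,0),(0,-97,0),(21.5,-97,13),(45,9,14),(154,-140,0),(0,-140,14)]: print(q,proj(c,W(*q)).round(1))
plan(W(21.5,-97,40),E_)
E
```

```text
(73, -63, 7.5) [358.8 274.5]
(0, 0, 0) [440.5 183.3]
(0, -97, 0) [316.4 183.7]
(21.5, -97, 13) [316.3 214.3]
(45, 9, 14) [452.6 243.6]
(154, -140, 0) [269.6 356.9]
(0, -140, 14) [258.6 186.7]
pos [ 0.4983 -0.0472  0.1631] board [ 26.3 -89.7 149.6] t 3.2
rot total [ 0.008  0.023 -0.021] 1 rows of [ 0.0078  0.0231 -0.0214]
shift before rot: total [ 0.124 -0.186  2.74 ] 3 rows of [ 0.0413 -0.0619  0.9134]
shift after rot: total [ 0.119 -0.184  2.741] 3 rows of [ 0.0396 -0.0612  0.9136]
```

View pics/w1.png

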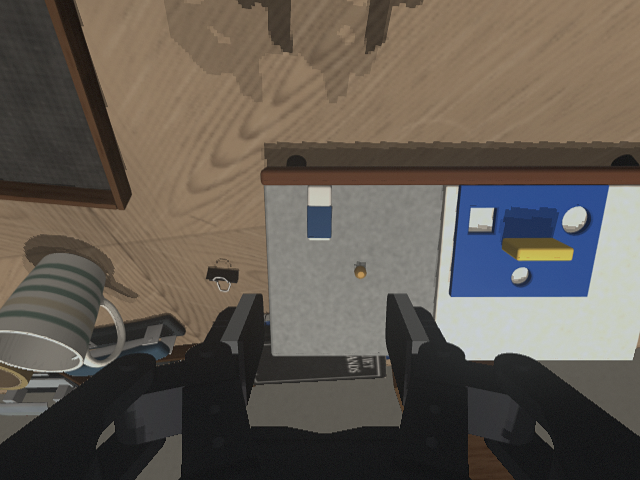

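The wrist view shows the eraser at u 307–332, v 186–241, the pin tip at (360.5,271), the step's foot at (443,186) and the board's top-right corner at (273,355). It also shows the template from u 450 to 607, with the fin at (537,250). I'll refit the board with these points.

```bash
cat > refit.py <<'E'
import fit; from fit import *
c=pickle.load(open("w1.pkl","rb")); h=cv2.cvtColor(c[0],cv2.COLOR_BGR2HSV)
def blob(lo,hi,x0,x1,y0,y1):
    m=cv2.inRange(h,lo,hi)[y0:y1,x0:x1];k,l,st,ce=cv2.connectedComponentsWithStats(m);i=1+st[1:,4].argmax()
    return ce[i]+[x0,y0],st[i]+[x0,y0,0,0,0]
pin=blob((8,110,110),(28,255,255),345,380,255,290);print("pin",pin)
W1=[((.073,-.063,.006),pin[0]),((.154,-.140,0),(273,355)),((0,0,.008),(444,185.5)),((.154,0,.008),(437,357))]
def r2(p):
    R=Rb(p[3]);return np.concatenate([res(p)]+[proj(c,R@np.array(m)+p[:3])-q for m,q in W1])
f=least_squares(r2,[.5463,.0477,.0224,.1,.154],loss="soft_l1");p=f.x;print(p.round(4));r=r2(p);print(r[:16].round(1),r[16:].round(1))
R=Rb(p[3]);np.savez("board.npz",R=R,p=p[:3])
pl=lambda u,v,z:(R.T@(onplane(c,u,v,R[:,2],p[:3]+R[:,2]*z)-p[:3])*1000).round(1)
print("eraser",[pl(*q,.013) for q in[(307,186),(331,186),(332,241),(307,241)]])
print("template",[pl(*q,.014) for q in[(459,185),(450,296),(590,297),(607,185)]])
print("fin",[pl(*q,.042) for q in[(502,250),(502,261),(572,261),(572,248)]])
b=blob((100,150,60),(130,255,255),445,612,180,300);print(b)
E
python3 refit.py
```

```text
pin (array([360.34615385, 274.44230769]), array([356, 271,  10,   7,  52]))
[0.5478 0.0492 0.0201 0.1053 0.1539]
[-0.2 -1.2 -0.8 -0.1 -0.5 -0.5 -1.4  0.5 -0.4 -1.6 -1.   1.  -1.  -1.5
 -1.   0.4] [-0.  -1.4 -0.6  0.7  0.1 -0.9 -6.2  2.9]
eraser [array([  -0.5, -105.2,   13. ]), array([ -0.3, -87. ,  13. ]), array([ 43.2, -86.4,  13. ]), array([  43. , -106.1,   13. ])]
template [array([-0.5,  9.5, 14. ]), array([90.5, 10. , 14. ]), array([ 92.1, 124.4,  14. ]), array([  0.3, 120.9,  14. ])]
fin [array([42.2, 35.1, 42. ]), array([50.5, 36. , 42. ]), array([50.9, 86.5, 42. ]), array([41. , 84.9, 42. ])]
(array([525.89469856, 239.27097139]), array([  451,   185,   158,   112, 12374]))
```

```bash
python3 - <<'E'
from plan import *
plan(W(21.5,-96,11),E_)
E
```

```text
pos [ 0.4983 -0.0472  0.1631] board [ 25.6 -90.7 152.8] t 3.2
rot total [-0.024  0.023 -0.072] 1 rows of [-0.024   0.0232 -0.0721]
shift before rot: total [ 0.109 -0.126  3.544] 4 rows of [ 0.0272 -0.0315  0.886 ]
shift after rot: total [ 0.103 -0.133  3.544] 4 rows of [ 0.0256 -0.0332  0.886 ]
```

apply_moves(commands="0.03 -0.03 0.7 0 0 -0.07;0.03 -0.03 0.7 0 0 0;0.03 -0.03 0.7 0 0 0;0.01 -0.04 0.5 0 0 0;0 0 0.3 0 0 0;0 0 0.3 0 0 0;0 0 0.2 0 0 0;0 0 0.14 0 0 0;0 0 0 0 0 0;0 0 0 0 0 0")

```text
time: 4.2
ee_pos: [0.5704, -0.0448, 0.0412]
eef_rot: [[-0.841, -0.105, 0.531], [-0.091, 0.994, 0.054], [-0.534, -0.003, -0.846]]
contact_force: [-0.3, -0.8, 0.2]
width: 0.0468
grip_force: 0.0
```

```bash
python3 - <<'E'
from plan import *
plan(W(21.5,-96,11),E_)
E
```

```text
pos [ 0.5704 -0.0448  0.0412] board [ 21.9 -95.9  11.2] t 4.2
rot total [-0.028  0.032  0.02 ] 1 rows of [-0.0276  0.0315  0.0196]
shift before rot: total [ 0.009 -0.003  0.005] 1 rows of [ 0.0088 -0.0034  0.0051]
shift after rot: total [ 0.009 -0.003  0.005] 1 rows of [ 0.0088 -0.0034  0.0052]
```

Contact-free and well placed. I'll close the gripper.

apply_moves(commands="0 0 0 0 0 0;0 0 0 0 0 0;0 0 0 0 0 0;0 0 0 0 0 0;0 0 0 0 0 0;0 0 0 0 0 0", grip=-1, newtons=30)

```text
time: 4.8
ee_pos: [0.5701, -0.0453, 0.0408]
eef_rot: [[-0.841, -0.104, 0.53], [-0.09, 0.995, 0.053], [-0.533, -0.003, -0.846]]
contact_force: [-0.3, -0.7, 1.8]
width: -0.0001
grip_force: 0.0
```

apply_moves(commands="0 0 -0.4 0 0 0;0 0 -0.6 0 0 0;0 0 -0.8 0 0 0;0 0 -0.9 0 0 0;0 0 -0.9 0 0 0;0 0 0 0 0 0")

```text
time: 5.4
ee_pos: [0.4952, -0.0542, 0.1685]
eef_rot: [[-0.836, -0.103, 0.539], [-0.092, 0.995, 0.049], [-0.541, -0.009, -0.841]]
contact_force: [-0.5, -0.3, 1.3]
width: -0.0
grip_force: 0.0
```

```bash
python3 - <<'E'
from plan import *
print(get_state()["width"])
t=np.radians(180); D=np.array([[-1,0,0],[0,1,0],[0,0,-1.]])
plan(np.array([.47,-.26,.15]),D)
E
```

```text
-2.5032997289517102e-05
pos [ 0.4952 -0.0542  0.1685] board [ 25.3 -97.3 159.3] t 5.4
rot total [0.24  6.547 1.184] 7 rows of [0.0344 0.9353 0.1691]
shift before rot: total [ 1.25  -5.047 -0.2  ] 6 rows of [ 0.2083 -0.8412 -0.0333]
shift after rot: total [ 0.631 -5.144  0.463] 6 rows of [ 0.1051 -0.8574  0.0771]
```

The gripper closed on nothing, so I'll look again.

```bash
python3 - <<'E'
from plan import *
import pickle
c=cam("wrist");pickle.dump(c,open("w2.pkl","wb"));cv2.imwrite("pics/w2.png",c[0])
for q in[(73,-63,7.5),(21.5,-96,13)]: print(q,proj(c,W(*q)).round(1))
s=get_state();print("tool fingertip px",[proj(c,s["ee_pos"]+s["eef_rot"]@np.array([0,0,z])).round(1) for z in(0,.008)])
E
```

```text
(73, -63, 7.5) [366.9 269.4]
(21.5, -96, 13) [327.9 210.5]
tool fingertip px [array([325.8, 286.2]), array([325.8, 279.5])]
```

View pics/w2.png

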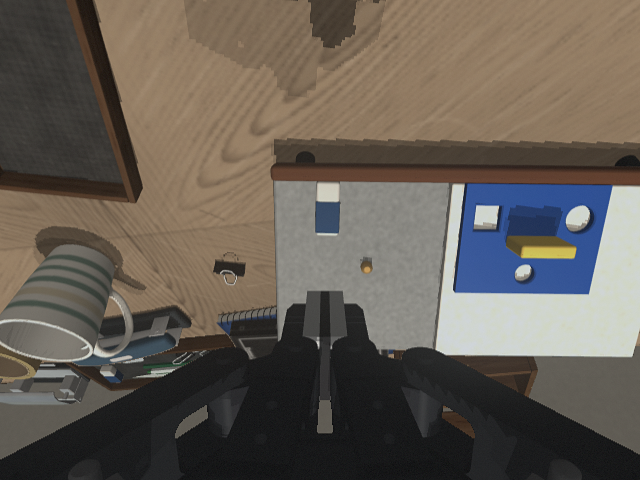

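Eraser unmoved at (327,209). The closed fingertips end at v≈292, but I predicted about 280 or less. I'll check where the tips really are from the fixed cameras.

```bash
python3 - <<'E'
from plan import *
import pickle
s=get_state();o=[]
cs={n:cam(n) for n in("scene","top")};pickle.dump(cs,open("c3.pkl","wb"))
for n in cs:
    c=cs[n]
    P=[proj(c,s["ee_pos"]+s["eef_rot"]@np.array(q)) for q in((0,0,0),(0,0,.008),(0,0,-.1))]
    u,v=P[1].astype(int);x0,y0=u-50,v-65;print(n,x0,y0,np.round(P,1).tolist())
    im=cv2.resize(c[0][y0:y0+120,x0:x0+100],None,fx=4,fy=4,interpolation=cv2.INTER_CUBIC)
    for p in P[:2]: cv2.circle(im,tuple(int(a) for a in ((p-[x0,y0])*4+2)),2,(0,0,255),-1)
    o.append(im)
cv2.imwrite("pics/st3.png",np.hstack(o))
E
```

```text
scene 238 189 [[286.1, 252.6], [288.1, 254.6], [258.7, 225.1]]
top 303 229 [[354.0, 296.8], [353.5, 294.4], [361.5, 330.4]]
```

View pics/st3.png

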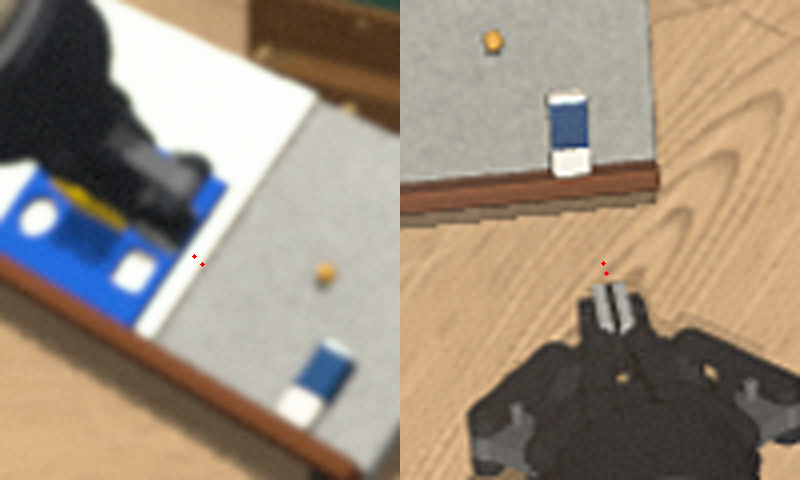

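The marked points show the real tips about 20–25 mm short of where I expected. I'll feel for the depth by going down in small steps with the jaws open and watching the force.

apply_moves(commands="0.03 0.01 0.8 0 0 0;0.02 0.02 0.8 0 0 0;0.02 0 0.8 0 0 0;0.02 0 0.7 0 0 0;0 0 0.4 0 0 0;0 0 0.2 0 0 0;0 0 0 0 0 0;0 0 0 0 0 0", grip=0.1)

```text
time: 6.35
ee_pos: [0.5689, -0.0439, 0.035]
eef_rot: [[-0.842, -0.105, 0.529], [-0.09, 0.995, 0.054], [-0.532, -0.002, -0.847]]
contact_force: [-0.0, 0.0, -0.8]
width: 0.0467
grip_force: 0.0
```

```bash
python3 - <<'E'
from plan import *
plan(W(21.5,-96,-5),E_)
E
```

```text
pos [ 0.5689 -0.0439  0.035 ] board [ 17.3 -94.8   6.7] t 6.35
rot total [-0.025  0.014  0.011] 1 rows of [-0.0253  0.0138  0.011 ]
shift before rot: total [-0.104 -0.028  0.293] 1 rows of [-0.104  -0.0284  0.2926]
shift after rot: total [-0.104 -0.029  0.292] 1 rows of [-0.1044 -0.0289  0.2925]
```

apply_moves(commands="-0.1 -0.03 0 0 0 0;0 0 0.05 0 0 0;0 0 0.05 0 0 0;0 0 0.05 0 0 0;0 0 0 0 0 0")

```text
time: 6.85
ee_pos: [0.5758, -0.0446, 0.0324]
eef_rot: [[-0.841, -0.104, 0.53], [-0.09, 0.995, 0.053], [-0.533, -0.003, -0.846]]
contact_force: [0.5, -0.3, 0.9]
width: 0.0471
grip_force: 0.0
```

apply_moves(commands="0 0 0.05 0 0 0;0 0 0.05 0 0 0;0 0 0 0 0 0")

```text
time: 7.15
ee_pos: [0.5778, -0.0444, 0.0288]
eef_rot: [[-0.842, -0.104, 0.53], [-0.09, 0.995, 0.053], [-0.533, -0.003, -0.846]]
contact_force: [-0.4, -0.1, -0.3]
width: 0.047
grip_force: 0.0
```

apply_moves(commands="0 0 0.05 0 0 0;0 0 0.05 0 0 0;0 0 0 0 0 0")

```text
time: 7.45
ee_pos: [0.58, -0.0442, 0.0254]
eef_rot: [[-0.842, -0.105, 0.53], [-0.09, 0.995, 0.053], [-0.533, -0.003, -0.846]]
contact_force: [0.6, -0.2, -0.3]
width: 0.0471
grip_force: 0.0
```

apply_moves(commands="0 0 0.05 0 0 0;0 0 0.05 0 0 0;0 0 0 0 0 0")

```text
time: 7.75
ee_pos: [0.5822, -0.0439, 0.0221]
eef_rot: [[-0.841, -0.105, 0.53], [-0.09, 0.995, 0.053], [-0.533, -0.003, -0.846]]
contact_force: [-0.1, 0.5, 0.2]
width: 0.0467
grip_force: 0.0
```

apply_moves(commands="0 0 0.05 0 0 0;0 0 0 0 0 0")

```text
time: 7.95
ee_pos: [0.5832, -0.0438, 0.0205]
eef_rot: [[-0.841, -0.105, 0.53], [-0.09, 0.995, 0.053], [-0.533, -0.003, -0.846]]
contact_force: [0.2, -1.2, -0.5]
width: 0.0467
grip_force: 0.0
```

apply_moves(commands="0 0 0.05 0 0 0;0 0 0 0 0 0")

```text
time: 8.15
ee_pos: [0.5843, -0.0437, 0.0188]
eef_rot: [[-0.841, -0.105, 0.53], [-0.09, 0.995, 0.053], [-0.533, -0.003, -0.846]]
contact_force: [-0.4, 0.3, 0.0]
width: 0.0469
grip_force: 0.0
```

apply_moves(commands="0 0 0 0 0 0;0 0 0 0 0 0;0 0 0 0 0 0;0 0 0 0 0 0;0 0 0 0 0 0", grip=-1, newtons=25)

```text
time: 8.65
ee_pos: [0.5843, -0.0438, 0.0191]
eef_rot: [[-0.841, -0.105, 0.53], [-0.09, 0.995, 0.053], [-0.533, -0.003, -0.846]]
contact_force: [-2.8, 0.1, 2.9]
width: 0.0175
grip_force: 26.4
```

apply_moves(commands="0 0 -0.3 0 0 0;0 0 -0.5 0 0 0;0 0 -0.8 0 0 0;0 0 -0.9 0 0 0;0 0 -0.9 0 0 0;0 0 -0.9 0 0 0;0 0 0 0 0 0", newtons=40)

```text
time: 9.35
ee_pos: [0.4945, -0.0543, 0.1705]
eef_rot: [[-0.836, -0.103, 0.539], [-0.092, 0.995, 0.048], [-0.541, -0.009, -0.841]]
contact_force: [0.9, -0.3, 0.6]
width: 0.0169
grip_force: 41.9
```

```bash
python3 - <<'E'
from plan import *
print(get_state()["width"])
D=np.array([[-1,0,0],[0,1,0],[0,0,-1.]])
plan(np.array([.47,-.26,.13]),D)
E
```

```text
0.016920571295167684
pos [ 0.4945 -0.0543  0.1705] board [ 25.7 -97.3 161.3] t 9.35
rot total [0.24  6.55  1.183] 7 rows of [0.0343 0.9357 0.169 ]
shift before rot: total [ 1.532 -5.043  0.271] 6 rows of [ 0.2553 -0.8405  0.0452]
shift after rot: total [ 0.613 -5.143  1.012] 6 rows of [ 0.1022 -0.8572  0.1686]
```

apply_moves(commands="0 0 0 0.03 0.94 0.17;0 0 0 0.03 0.94 0.17;0 0 0 0.03 0.94 0.17;0 0 0 0.03 0.94 0.17;0 0 0 0.03 0.94 0.17;0 0 0 0.03 0.94 0.17;0 0 0 0.03 0.94 0.17;0.1 -0.85 0.1 0 0 0;0.1 -0.86 0.2 0 0 0;0.1 -0.86 0.2 0 0 0;0.1 -0.86 0.2 0 0 0;0.1 -0.86 0.2 0 0 0")

```text
time: 10.55
ee_pos: [0.4724, -0.2251, 0.1256]
eef_rot: [[-1.0, -0.002, -0.014], [-0.002, 1.0, 0.009], [0.014, 0.009, -1.0]]
contact_force: [1.1, 1.0, 0.2]
width: 0.0175
grip_force: 41.9
```

apply_moves(commands="0.1 -0.86 0.2 0 0 0;0 0 0.8 0 0 0;0 0 0.8 0 0 0;0 0 0.6 0 0 0;0 0 0 0 0 0")

```text
time: 11.05
ee_pos: [0.4644, -0.2553, 0.0259]
eef_rot: [[-1.0, -0.001, -0.021], [-0.001, 1.0, 0.015], [0.021, 0.015, -1.0]]
contact_force: [-0.1, 0.0, -1.1]
width: 0.0171
grip_force: 41.9
```

apply_moves(commands="0 0 0.3 0 0 0;0 0 0.2 0 0 0;0 0 0.15 0 0 0;0 0 0.05 0 0 0;0 0 0 0 0 0")

```text
time: 11.55
ee_pos: [0.4674, -0.2578, 0.0034]
eef_rot: [[-1.0, -0.001, -0.012], [-0.001, 1.0, 0.007], [0.012, 0.007, -1.0]]
contact_force: [-0.8, 0.7, -0.6]
width: 0.0173
grip_force: 41.9
```

apply_moves(commands="0 0 0 0 0 0;0 0 0 0 0 0;0 0 0 0 0 0;0 0 -0.3 0 0 0;0 0 -0.8 0 0 0;0 0 -0.8 0 0 0;0 0 -0.9 0 0 0;0 0 -0.9 0 0 0;0 0 -0.9 0 0 0", grip=0.1)

```text
time: 12.45
ee_pos: [0.4696, -0.2591, 0.1899]
eef_rot: [[-1.0, -0.001, -0.012], [-0.001, 1.0, 0.007], [0.012, 0.007, -1.0]]
contact_force: [0.4, -0.2, -0.2]
width: 0.0473
grip_force: 0.0
```

```bash
python3 - <<'E'
from plan import *
import pickle
c=cam("top");h=cv2.cvtColor(c[0],cv2.COLOR_BGR2HSV)[235:390,415:495]
print(get_state()["width"])
m=cv2.inRange(h,(100,120,50),(130,255,255));ys,xs=np.nonzero(m)
if len(xs): print("eraser sleeve",len(xs),onplane(c,xs.mean()+415,ys.mean()+235,np.array([0,0,1.]),[0,0,.018]))
plan(W(45,65,120),F_); plan(np.array([.47,.0,.2]),F_)
E
```

```text
0.04694927259745188
eraser sleeve 91 [ 0.47430953 -0.25767273  0.018     ]
pos [ 0.4727 -0.2615  0.1975] board [   3.3 -301.1  207.3] t 12.5
rot total [-5.241 -4.712 16.334] 17 rows of [-0.3083 -0.2772  0.9608]
shift before rot: total [-1.088  9.316  1.283] 10 rows of [-0.1088  0.9316  0.1283]
shift after rot: total [9.153 1.044 2.182] 10 rows of [0.9153 0.1044 0.2182]
pos [ 0.4727 -0.2615  0.1975] board [   3.3 -301.1  207.3] t 12.5
rot total [-5.241 -4.712 16.334] 17 rows of [-0.3083 -0.2772  0.9608]
shift before rot: total [ 0.058  6.538 -0.07 ] 7 rows of [ 0.0083  0.9339 -0.01  ]
shift after rot: total [6.509 0.558 0.275] 7 rows of [0.9298 0.0798 0.0393]
```

apply_moves(commands="0 0 0 -0.31 -0.28 0.96;0 0 0 -0.31 -0.28 0.96;0 0 0 -0.31 -0.28 0.96;0 0 0 -0.31 -0.28 0.96;0 0 0 -0.31 -0.28 0.96;0 0 0 -0.31 -0.28 0.96;0 0 0 -0.31 -0.28 0.96;0 0 0 -0.31 -0.28 0.96;0 0 0 -0.31 -0.28 0.96")

```text
time: 13.4
ee_pos: [0.4697, -0.2593, 0.1882]
eef_rot: [[-0.708, 0.651, 0.273], [0.699, 0.7, 0.145], [-0.096, 0.294, -0.951]]
contact_force: [-0.6, -0.6, -0.6]
width: 0.0471
grip_force: 0.0
```

apply_moves(commands="0 0 0 -0.31 -0.28 0.96;0 0 0 -0.31 -0.28 0.96;0 0 0 -0.31 -0.28 0.96;0 0 0 -0.31 -0.28 0.96;0 0 0 -0.31 -0.28 0.96;0 0 0 -0.31 -0.28 0.96;0 0 0 -0.31 -0.28 0.96;0 0 0 -0.31 -0.28 0.96;0 0 0 0 0 0")

```text
time: 14.3
ee_pos: [0.469, -0.2585, 0.1873]
eef_rot: [[-0.105, 0.846, 0.523], [0.994, 0.085, 0.062], [0.008, 0.527, -0.85]]
contact_force: [-0.8, 0.0, 0.5]
width: 0.047
grip_force: 0.0
```

```bash
python3 - <<'E'
from plan import *
plan(W(45,65,110),F_)
E
```

```text
pos [ 0.469  -0.2585  0.1873] board [  -5.  -297.7  200.5] t 14.3
rot total [-0.058 -0.08  -0.048] 1 rows of [-0.0583 -0.08   -0.0482]
shift before rot: total [9.057 1.223 2.318] 10 rows of [0.9057 0.1223 0.2318]
shift after rot: total [9.068 1.249 2.262] 10 rows of [0.9068 0.1249 0.2262]
```

apply_moves(commands="0.91 0.12 0.23 0 0 0;0.91 0.12 0.23 0 0 0;0.91 0.12 0.23 0 0 0;0.91 0.12 0.23 0 0 0;0.91 0.12 0.23 0 0 0;0.91 0.12 0.23 0 0 0;0.91 0.12 0.23 0 0 0;0.91 0.12 0.23 0 0 0;0.91 0.12 0.23 0 0 0;0.87 0.12 0.2 -0.06 -0.08 -0.05;0 0 0 0 0 0;0 0 0 0 0 0")

```text
time: 15.5
ee_pos: [0.5198, 0.112, 0.1387]
eef_rot: [[-0.109, 0.842, 0.528], [0.994, 0.093, 0.057], [-0.001, 0.531, -0.847]]
contact_force: [0.0, 0.1, 0.6]
width: 0.0468
grip_force: 0.0
```

```bash
python3 - <<'E'
from plan import *
c=cam("wrist");cv2.imwrite("pics/w4.png",c[0])
for q in[(45,65,42),(45,45,42),(73,-63,7.5),(73,65,8)]: print(q,proj(c,W(*q)).round(1))
h=cv2.cvtColor(c[0],cv2.COLOR_BGR2HSV);m=cv2.inRange(h,(18,140,190),(35,255,255));k,l,st,ce=cv2.connectedComponentsWithStats(m)
print([(st[i].tolist(),ce[i].round(1)) for i in range(1,k) if st[i][4]>100])
plan(W(45,65,4),F_)
E
```

```text
(45, 65, 42) [325.9 244.6]
(45, 45, 42) [325.7 275.3]
(73, -63, 7.5) [360.8 388.8]
(73, 65, 8) [366.3 230.5]
[]
pos [0.52   0.111  0.1388] board [ 45.1  64.4 111.9] t 15.55
rot total [ 0.005 -0.001  0.019] 1 rows of [ 0.005  -0.0007  0.0195]
shift before rot: total [ 0.015 -0.003  2.697] 3 rows of [ 0.005  -0.0012  0.899 ]
shift after rot: total [ 1.500e-02 -2.000e-03  2.697e+00] 3 rows of [ 5.10e-03 -8.00e-04  8.99e-01]
```

View pics/w4.png

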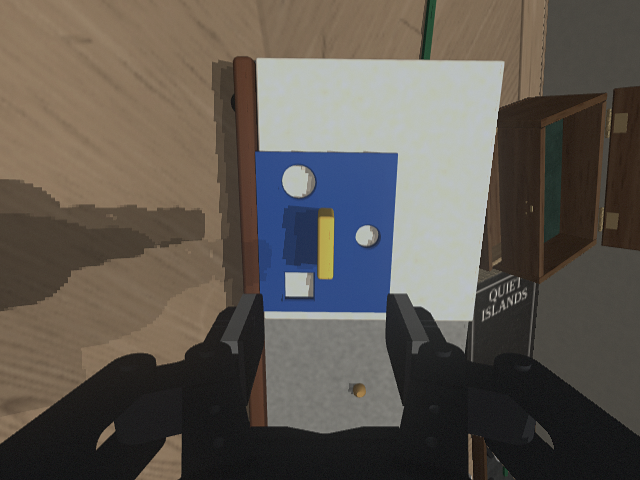

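The wrist view shows the fin top at u 319–334, centred on (326,248), the template hole at (368,236) and the pin at (360,389) where predicted. The jaws are lined up, so I'll go down.

apply_moves(commands="0 0 0.7 0 0 0;0 0 0.7 0 0 0;0 0 0.5 0 0 0;0 0 0.4 0 0 0;0 0 0.2 0 0 0;0 0 0.1 0 0 0;0 0 0.1 0 0 0;0 0 0 0 0 0;0 0 0 0 0 0")

```text
time: 16.45
ee_pos: [0.577, 0.1169, 0.0475]
eef_rot: [[-0.105, 0.842, 0.529], [0.994, 0.089, 0.056], [-0.0, 0.532, -0.847]]
contact_force: [-0.5, 0.3, -0.1]
width: 0.0469
grip_force: 0.0
```

apply_moves(commands="0 0 0 0 0 0;0 0 0 0 0 0;0 0 0 0 0 0;0 0 0 0 0 0;0 0 0 0 0 0;0 0 0 0 0 0", grip=-1, newtons=30)

```text
time: 17.05
ee_pos: [0.5775, 0.1171, 0.0477]
eef_rot: [[-0.105, 0.842, 0.53], [0.994, 0.089, 0.056], [-0.0, 0.533, -0.846]]
contact_force: [-2.2, 0.3, 5.1]
width: 0.009
grip_force: 33.9
```

```bash
cat > tm.py <<'E'
from plan import *
def tmpl(save=None):
    c=cam("wrist")
    if save: cv2.imwrite(save,c[0])
    h=cv2.cvtColor(c[0],cv2.COLOR_BGR2HSV);m=cv2.inRange(h,(100,130,50),(130,255,255));k,l,st,ce=cv2.connectedComponentsWithStats(m)
    i=1+st[1:,4].argmax(); print("blue bbox",st[i],"pin px",proj(c,W(73,-63,7.5)).round(1))
    return c,st[i],l==i
if __name__=="__main__":
    c,b,m=tmpl("pics/w5.png")
    B=lambda u,v,z=14:(RB.T@(onplane(c,u,v,RB[:,2],W(0,0,z))-PB)*1000).round(1)
    x,y,w,hh,_=b
    print("top-left",B(x,y),"top-right",B(x+w,y),"bottom-mid",B(x+w/2,y+hh))
    plan(W(45,-63,4),F_)
    print(get_state()["width"],get_state()["contact_force"])
E
python3 tm.py
```

```text
blue bbox [  204   169   242   191 31209] pin px [378.1 517.7]
top-left [ -1.  118.3  14. ] top-right [ 91.1 118.4  14. ] bottom-mid [45.1 35.3 14. ]
pos [0.5775 0.1171 0.0477] board [45.7 64.4  4. ] t 17.1
rot total [0.023 0.003 0.001] 1 rows of [0.0227 0.0026 0.0006]
shift before rot: total [-3.184 -0.018  0.   ] 4 rows of [-7.96e-01 -4.40e-03  1.00e-04]
shift after rot: total [-3.184 -0.017 -0.   ] 4 rows of [-7.96e-01 -4.40e-03 -1.00e-04]
0.008824049023972654 [-1.36270478  0.32528199  5.29405302]
```

View pics/w5.png

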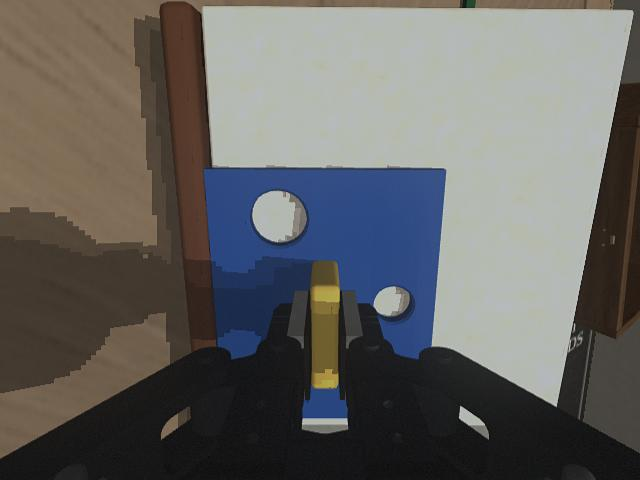

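apply_moves(commands="-0.1 0 -0.02 0 0 0;-0.3 0 0 0 0 0;-0.3 0 0 0 0 0;-0.3 0 0 0 0 0;-0.3 0 0 0 0 0;0 0 0 0 0 0")

```text
time: 17.7
ee_pos: [0.5825, 0.0636, 0.0478]
eef_rot: [[-0.103, 0.842, 0.53], [0.995, 0.087, 0.054], [-0.001, 0.532, -0.847]]
contact_force: [2.0, -1.9, 1.0]
width: 0.0092
grip_force: 33.3
```

```bash
python3 tm.py
```

```text
blue bbox [  204   169   242   191 31222] pin px [383.6 432.1]
top-left [-1.6 64.7 14. ] top-right [90.8 64.6 14. ] bottom-mid [ 44.5 -18.6  14. ]
pos [0.5824 0.064  0.0478] board [45.1 11.1  4.4] t 17.75
rot total [ 0.017  0.023 -0.014] 1 rows of [ 0.0165  0.0231 -0.0138]
shift before rot: total [-1.852e+00 -1.000e-03  1.300e-02] 2 rows of [-9.262e-01 -5.000e-04  6.600e-03]
shift after rot: total [-1.852 -0.003  0.009] 2 rows of [-0.9262 -0.0016  0.0047]
0.009534549565701054 [ 1.97747988 -1.90405777 -0.02935956]
```

apply_moves(commands="-0.3 0 0 0 0 0;-0.3 0 0 0 0 0;-0.3 0 0 0 0 0;-0.3 0 0 0 0 0;-0.3 0 0 0 0 0;-0.2 0 0 0 0 0;-0.12 0 0 0 0 0;0 0 0 0 0 0;0 0 0 0 0 0")

```text
time: 18.65
ee_pos: [0.5895, -0.0072, 0.0475]
eef_rot: [[-0.105, 0.842, 0.529], [0.994, 0.089, 0.055], [-0.001, 0.531, -0.847]]
contact_force: [2.2, -0.5, -0.6]
width: 0.0094
grip_force: 33.1
```

```bash
python3 tm.py; python3 - <<'E'
from plan import *
import pickle
# board re-check: mask of hole in wrist view
c=cam("wrist");h=cv2.cvtColor(c[0],cv2.COLOR_BGR2HSV)
m=cv2.inRange(h,(8,110,90),(30,255,255));k,l,st,ce=cv2.connectedComponentsWithStats(m)
print([(st[i].tolist(),ce[i].round(1).tolist()) for i in range(1,k) if 15<st[i][4]<3000 and 250<ce[i][0]<460 and ce[i][1]<400])
print(proj(c,W(73,-63,7)).round(1))
E
```

```text
blue bbox [  204   168   242   192 31462] pin px [391.3 297.9]
top-left [-2.2 -6.2 14. ] top-right [90.1 -6.1 14. ] bottom-mid [ 44.1 -89.8  14. ]
pos [ 0.5895 -0.0072  0.0475] board [ 44.6 -60.5   4.4] t 18.7
rot total [0.005 0.01  0.007] 1 rows of [0.0053 0.0103 0.0073]
shift before rot: total [-0.063  0.009  0.01 ] 1 rows of [-0.0626  0.0089  0.0096]
shift after rot: total [-0.063  0.009  0.01 ] 1 rows of [-0.0626  0.009   0.0095]
0.009444677436342959 [ 1.84280843 -1.34786288  1.18105628]
[([383, 290, 16, 21, 230], [390.5, 300.7])]
[391.1 297.4]
```

apply_moves(commands="-0.05 0 0 0 0 0;0 0 0 0 0 0;0 0 0.05 0 0 0;0 0 0 0 0 0")

```text
time: 19.15
ee_pos: [0.5907, -0.0089, 0.0456]
eef_rot: [[-0.105, 0.843, 0.528], [0.994, 0.089, 0.056], [0.0, 0.531, -0.847]]
contact_force: [2.2, 0.3, 1.2]
width: 0.0093
grip_force: 33.1
```

apply_moves(commands="0 0 0.05 0 0 0;0 0 0.05 0 0 0;0 0 0 0 0 0")

```text
time: 19.45
ee_pos: [0.5929, -0.0089, 0.0422]
eef_rot: [[-0.105, 0.843, 0.528], [0.995, 0.089, 0.056], [-0.0, 0.531, -0.847]]
contact_force: [2.7, 0.3, 0.4]
width: 0.009
grip_force: 33.0
```

```bash
python3 tm.py
```

```text
blue bbox [  205   168   242   192 31449] pin px [394.2 299.6]
top-left [-0.1 -7.6 14. ] top-right [88.5 -7.5 14. ] bottom-mid [ 44.3 -87.8  14. ]
pos [ 0.5928 -0.0089  0.0422] board [ 44.4 -62.5  -1.8] t 19.5
rot total [-0.001  0.003 -0.002] 1 rows of [-0.0009  0.0028 -0.0018]
shift before rot: total [-0.012  0.014 -0.145] 1 rows of [-0.0125  0.0138 -0.1451]
shift after rot: total [-0.012  0.014 -0.145] 1 rows of [-0.0124  0.0138 -0.1451]
0.00913008348066532 [ 2.46188635  0.92869938 -0.72071401]
```

apply_moves(commands="0 0 0.03 0 0 0;0 0 0.02 0 0 0;0 0 0 0 0 0")

```text
time: 19.8
ee_pos: [0.5938, -0.0088, 0.0409]
eef_rot: [[-0.105, 0.842, 0.528], [0.994, 0.089, 0.056], [-0.0, 0.531, -0.847]]
contact_force: [-1.5, -0.4, 4.4]
width: 0.009
grip_force: 33.8
```

apply_moves(commands="0 0 0 0 0 0;0 0 0 0 0 0;0 0 0 0 0 0;0 0 0 0 0 0;0 0 -0.2 0 0 0;0 0 -0.5 0 0 0;0 0 -0.8 0 0 0;0 0 -0.9 0 0 0;0 0 -0.9 0 0 0;0 0 -0.3 0 0 0;0 0 0 0 0 0;0 0 0 0 0 0", grip=0.0)

```text
time: 21.0
ee_pos: [0.5176, -0.0168, 0.1628]
eef_rot: [[-0.105, 0.842, 0.529], [0.994, 0.089, 0.055], [-0.0, 0.532, -0.847]]
contact_force: [0.3, 0.0, 0.1]
width: 0.0429
grip_force: 0.0
```

```bash
python3 - <<'E'
from plan import *
from tm import tmpl
c,b,m=tmpl("pics/w6.png")
B=lambda u,v,z:(RB.T@(onplane(c,u,v,RB[:,2],W(0,0,z))-PB)*1000).round(1)
q=cv2.boxPoints(cv2.minAreaRect(np.argwhere(m)[:,::-1].astype(np.float32)))
print([B(*p,6) for p in q],get_state()["contact_force"])
E
```

```text
blue bbox [  262   147   126   143 14417] pin px [363.1 220.4]
[array([-1.8, -8.7,  6. ]), array([89. , -8.6,  6. ]), array([  93.9, -120. ,    6. ]), array([  -6.6, -120.1,    6. ])] [-0.10307352 -0.26100188 -0.2355838 ]
```

View pics/w6.png

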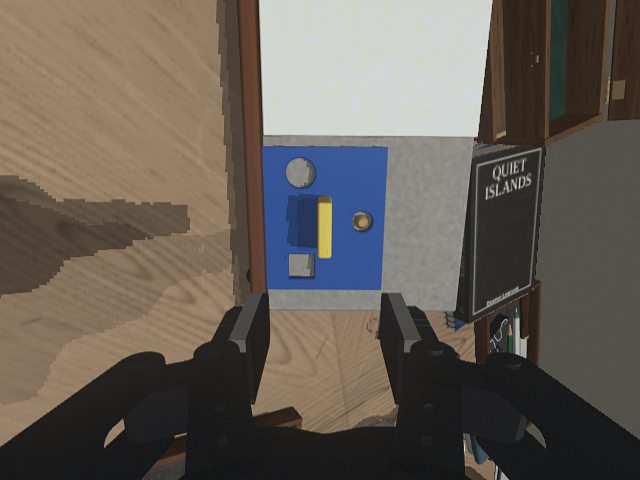

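The template lies flat, the pin sits centrally in its hole at (362,221), and the near edge is on the ledge. I'll hand it in.

```bash
python3 -c "
from station import *
print(sign_off())"
```

```text
the job is handed in; nothing more can be done
None
```

The job is handed in: the eraser is in the tray, and the template is seated flat over the pin with its near edge along the ledge; the sign-off returned no verdict.

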